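# Tip the till screen over to face the other side of the counter

## Robot

A 6-joint arm with a two-finger parallel gripper is mounted at the origin on a cart in front of the work surface, level with it; the furniture and walls round the work are solid. World frame = base frame: x ahead of the robot, y to its left, z up, the work surface at z = 0. Lengths are in m, angles in rad, forces in N, time in s.
With the tool pointing down it reaches from about 0.35 to 0.975 m from the base axis. Payload 4.9 kg.
Tool frame: the origin (TCP) lies at the very end of the fingers, on their centre line; the grasp point (between the pads) lies ctrl.grip_point_offset behind it (ctrl.grip_point_offset is the distance from the TCP to the grasp point, in m); z points along the fingers, y is the direction in which the jaws open and shut (so a half turn about z gives the same grasp; the last joint's range is limited). The gripper opens to 85 mm and grips with 20 to 120 N. Pads are 22 mm wide; open, the fingers measure 114 mm over their backs; the gripper's body (76 mm by 85 mm) begins 54 mm behind the grasp point. The pads swing forward as they close: fully open they stand 13 mm farther back than shut.
Start: joints at [-1.364, 0.053, 1.613, -0, 1.476, -0.119], TCP at [0.2, -0.592, 0.231] pointing down, gripper open.
Joint ranges: [-3.01, 3.01], [-1.01, 2.22], [0.06, 2.58], [-1.02, 4.17], [0.09, 2.62], [-3.14, 3.14]. Speed limits (rad/s): [2.57, 2.57, 3.14, 3.14, 3.14, 3.14].

## Interface

Orientations are given as a rotation vector (axis times angle).
In Python, from station import ctrl gives the robot as it stands. The module is installed in compiled form; this text tells all that it offers.
- The arm moves only by the shell command python3 -m creep 'ROWS' [FORCE]. ROWS is JSON, a list of rows, each a list of 5 numbers: the closure in counts, from 0 (fully open) to 255 (shut), then the shift along the tool's x, y, z in mm, then the turn about the tool's z in rad. A call has 1 to 12 rows; each row is the pose to reach, as a shift and turn from the pose commanded when the call began, along the tool's axes at that moment; what a row does not reach only later rows make up. A row lasts 1/12 s, in which the tool goes at most 41.7 mm and 7.16 degrees, less where a joint would pass 70% of its speed; a pose out of reach is approached as far as the arm can. A call with a gripper value outside its range is refused whole. The fingers move at their own pace and stop on an object; FORCE is the grip in N (left out, the last holds). Time passes only in rows, so rows that repeat a pose let the fingers close. It gives the time, the measured TCP pose, the force and the opening at its end, in the units of the state.
- ctrl.get_obs(): the state, without advancing time (a new reading comes with each control period).
- ctrl.get_image(name): name is "side" or "top" or "wrist"; returns the picture (480x640x3 uint8, red, green, blue); there is no depth.
- ctrl.calibration(name): a dict with "fx", "fy", "cx", "cy" (pixels), "k1" (the pictures are not rectified: a ray, as slopes to the right and down, at radius r is drawn at 1 + k1 r^2 times it, then the intrinsics apply), "R" (3x3) and "t" (3): a world point X has camera coordinates R X + t. Camera axes: x right, y down, z forward; pixel columns grow to the right and rows downward; lengths in m; the calibration is good to about 2 mm. A picture is of the moment at which its call begins: read the wrist's pose just before it. calibration takes no time and is no camera call; for the wrist camera it gives the pose at the moment of the call.
- ctrl.finish_job(): hands the job in, once; it reports no verdict.
Trained networks look in the newest picture that a camera, given by its name, has taken for a name from the list of things; names that differ only in an ending like _2 or _b are one class to them, and where a whole thing is asked for, a point or a joint stands for the part that bears it (a point fixed in the world has none). Each returns a list of dicts, best first, with "conf" (0 to 1); they miss things now and then, are a little off and sometimes report something else, mostly with a low value. They report only what shows in the picture. A call takes as long as a camera call.
- ctrl.boxes_of(camera, label): "rect" ([left, top, width, height] in pixels, round what is visible of it).
- ctrl.outline_of(camera, label): "mask" (480x640 bool, what is visible of it) and "rect" ([left, top, width, height] in pixels, round what is visible of it).
The state is a dict: "t": time; "q": joint angles; "dq": joint speeds; "effort": joint torques, N m; "tool_pos": TCP position; "tool_rot": TCP orientation; "contact_force": force on the tool from outside, world axes, zero at the start; "wrist_torque": the same for the moment, N m; "opening": finger opening in m.
Only numpy, scipy, OpenCV 4.12 (cv2) and the standard library are available. Lean on these libraries where they do the work, as an engineer would, in place of code of your own. Each camera call takes 0.05 s, during which the arm holds its last target. There are 200 camera calls.

## Task

The order is rung up: turn the till's screen over to the far side of the counter for payment. Its tilt is locked, so push the red-gripped lever outwards to free it, push the screen over until it is fully tipped to the far side, then push the lever back home so that the screen is locked there. Only push with the fingers: do not lift, drag or tilt the stand, leave everything else where it is, and finish clear of it all.

Things in the scene. Friction and masses are not known exactly. Their poses are not given: they have to be found in the camera images.
- stand: Black till stand, loose on rubber feet, about 2.7 kg in all: foot plate 190 mm (x) by 200 mm (y), two cheeks, a hinged screen on top, a lock lever on its right. Origin: centre of the foot's underside, on the worktop. x points from the near side (robot) to the far side of the counter, y left, z up. The screen's hinge axis lies along y, 135 mm above the worktop, over the origin.
- screen (a joint): Tilt of the till's tablet (262 mm in x, 179 in y, 8 thick; glass 32 mm above the hinge axis, centred over it). 0 = fully tipped to the near side, 24 degrees from level, far edge high; 0.42 = level; 0.84 rad = fully to the far side, at its stop, far edge low. A stiff hinge (0.3 N m) keeps any angle: about 3 N down at 110 mm from the axis moves it. With the lever home it moves only about 0.04 rad.
- far_edge (a point): Point on the glass midway across the tablet, 110 mm from its middle towards the far edge (21 mm inside that edge). It moves with the screen: at (87, 0, 209) mm in the stand's frame when the screen is at 0, (113, 0, 119) mm when it is fully tipped to the far side.
- lever (a joint): Lock lever, a cranked steel arm on the stand's right (-y), pivoted along the stand's x at (0, -105, 28) mm. 0 = home (its pin locks the screen), 0.5 rad = thrown fully outwards and down (free). Friction (0.08 N m) keeps it where it is left; about 1 N at the grip moves it. Unless the screen is within about 0.04 rad of an end of its tilt, the pin meets a tooth and the lever cannot go home.
- lever_grip (a point): Centre of the lever's red T grip, a bar 46 mm long along the stand's x and 18 mm thick. In the stand's frame: (0, -165, 135) mm when home, (0, -209, 93) mm when thrown out, on an arc of radius 123 mm about the pivot. Between the grip at home and the tablet's side edge (y = -90 mm) about 65 mm are free.
- bell: Counter bell, chrome dome on a black base, 80 mm across, 60 mm high, loose, stands behind on the right. Origin: centre of its underside. To be left alone.
- card_reader: Grey card payment terminal, 172 x 72 x 38 mm, loose, lies on the right. Origin: centre of its underside. To be left alone.
- card_box: Wooden holder with cards, 50 x 100 x 62 mm, loose, on the right. Origin: centre of its underside. To be left alone.
- bread: Slab of focaccia, 87 x 176 x 53 mm, loose, lies on the wooden cutting board on the left. Origin: centre of its underside. To be left alone.
- carton: Blue biscuit carton, 42 x 62 x 110 mm, loose, stands behind the till, the nearest of the cartons. Origin: centre of its underside. To be left alone.

How it is judged:
By the outcome, as a careful person would: the job done as asked, in the order asked, and still so for the second after the job is handed in, with the robot touching nothing.
It also fails if it takes over 59 s, if anything falls off the work surface, if the arm or the gripper's body presses on something with over 40 N, if the wrist force passes 120 N, or if a joint passes its speed limit or range.

## Working session

There is one attempt and no reset: what is moved stays moved. The work goes in short steps, Python scripts to look and compute and a shell command to move; the robot and the scene stay as the last step left them, time stands still between calls to the robot, and variables do not carry over. Pictures are saved under pics/ and viewed, about 8 in all and at most 12, crops included, and the job is handed in when it is done.

```bash
mkdir -p pics; ls; python3 - <<'E'
from station import ctrl
import cv2,numpy as np
o=ctrl.get_obs();print(o)
print(ctrl.grip_point_offset)
for n in("top","side"):
    im=ctrl.get_image(n);cv2.imwrite(f"pics/{n}0.png",im[:,:,::-1])
    c=ctrl.calibration(n);print(n,c)
    for l in("stand","lever_grip","screen","carton","bell","card_reader","card_box"):
        b=ctrl.boxes_of(n,l);print(l,[(x["rect"],round(x["conf"],2)) for x in b[:2]])
E
```

```text
pics
{'t': 0.0, 'q': array([-1.36399635e+00,  5.33692584e-02,  1.61430393e+00,  1.81358219e-05,
        1.47597042e+00, -1.19024876e-01]), 'dq': array([ 0.00107362,  0.00034426,  0.00056923,  0.00103589, -0.00149438,
       -0.00143027]), 'effort': array([ 1.56382477e-03, -3.93680656e+01, -3.70173240e+01, -1.27363428e-04,
        7.14629365e-03, -1.22418694e-06]), 'tool_pos': array([ 0.19991902, -0.59151035,  0.23004938]), 'tool_rot': array([-3.09797292e+00, -5.09208418e-01,  1.12941271e-04]), 'contact_force': array([-0.85105285,  0.47595164, -0.22506522]), 'wrist_torque': array([ 0.00037528,  0.00949197, -0.01368969]), 'opening': 0.08535083097881083}
0.0187
top {'fx': 579.7198377626696, 'fy': 579.7198377626696, 'cx': 320.94036802828055, 'cy': 248.6338446441479, 'k1': -0.07782505609370062, 'R': array([[-0.02033578, -0.99956901, -0.02117206],
       [-0.99293735,  0.02266751, -0.11645432],
       [ 0.11688404,  0.01865434, -0.99297036]]), 't': array([-0.00757145,  0.59509566,  1.59970377])}
stand [([260.0, 225.7, 112.7, 109.9], 0.81)]
lever_grip [([335.0, 283.9, 32.2, 15.8], 0.85)]
sc
[... 246 characters left out ...]
.1], 0.89), ([337.8, 281.1, 31.3, 21.5], 0.71)]
side {'fx': 510.5326468429995, 'fy': 510.5326468429995, 'cx': 317.615824872103, 'cy': 242.0003994188536, 'k1': -0.10046778042087413, 'R': array([[ 0.14346807,  0.98948648,  0.0182596 ],
       [ 0.72274889, -0.09215353, -0.68493925],
       [-0.67605544,  0.11146401, -0.72837134]]), 't': array([-0.03109039, -0.33497744,  1.98354707])}
stand [([282.9, 195.8, 88.9, 77.1], 0.95)]
lever_grip [([281.9, 207.9, 35.9, 36.1], 0.68)]
screen [([302.4, 196.7, 69.9, 45.9], 0.97)]
carton [([370.2, 278.1, 29.4, 35.3], 0.59)]
bell [([209.3, 303.3, 31.1, 24.7], 0.92)]
card_reader [([181.1, 228.5, 35.7, 40.9], 0.61)]
card_box [([163.1, 271.0, 41.2, 31.8], 0.66)]
```

View pics/top0.png

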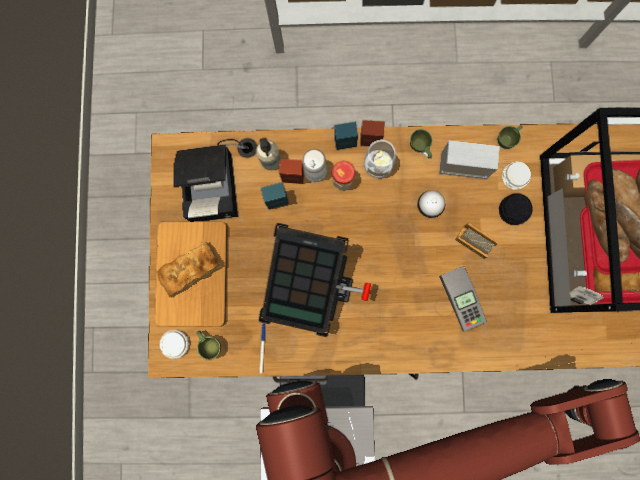

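View pics/side0.png

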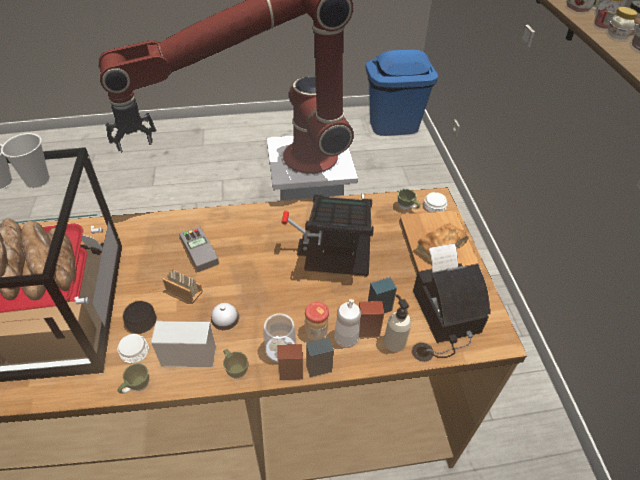

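The top view shows the till at about (305,280) with its tablet turned slightly clockwise. The red grip is at (366,291). The side view shows the far edge high and the lever home, with the grip at (286,217). Next I fit the pose from the tablet mask's corners and the red grip.

```bash
cat > h.py <<'E'
import numpy as np,cv2
from station import ctrl
from scipy.optimize import least_squares
def proj(c,P):
    X=np.atleast_2d(P)@c["R"].T+c["t"]; s=X[:,:2]/X[:,2:]
    s=s*(1+c["k1"]*(s**2).sum(1,keepdims=True))
    return s*[c["fx"],c["fy"]]+[c["cx"],c["cy"]]
def ray(c,uv):
    d=(np.array(uv,float)-[c["cx"],c["cy"]])/[c["fx"],c["fy"]]; s=d.copy()
    for _ in range(8): s=d/(1+c["k1"]*(s@s))
    return -c["R"].T@c["t"], c["R"].T@np.append(s,1)
def toz(c,uv,z):
    o,d=ray(c,uv); return o+d*(z-o[2])/d[2]
def stand(p,L):
    c,s=np.cos(p[2]),np.sin(p[2]); L=np.atleast_2d(L)
    return np.c_[p[0]+c*L[:,0]-s*L[:,1],p[1]+s*L[:,0]+c*L[:,1],L[:,2]]
def scr(q,u,v,w=.032):  # screen point in stand frame
    a=.42-q; return [u*np.cos(a)-w*np.sin(a),v,.135+u*np.sin(a)+w*np.cos(a)]
def grip(l):  # lever angle -> grip in stand frame
    r=np.array([-.06,.107]); c,s=np.cos(l),np.sin(l)
    return [0,-.105+c*r[0]-s*r[1],.028+s*r[0]+c*r[1]]
def red(im,rect):
    x,y,w,h=[int(t) for t in rect]; x-=6;y-=6;w+=12;h+=12
    r=im.astype(int); m=((r[...,0]>130)&(r[...,1]<70)&(r[...,2]<70)); k=np.zeros_like(m);k[y:y+h,x:x+w]=1
    v,u=np.nonzero(m&k); return np.array([u.mean(),v.mean()]),len(u)
E
python3 - <<'E'
from h import *
T=ctrl.calibration("top");S=ctrl.calibration("side")
it=ctrl.get_image("top");ct,n=red(it,[335,280,40,25])
m=ctrl.outline_of("top","screen")[0]["mask"].astype(np.uint8)
cn=cv2.boxPoints(cv2.minAreaRect(cv2.findNonZero(m)))
iS=ctrl.get_image("side");cs,n2=red(iS,[275,203,20,30])
print(ct,n,cs,n2,cn.tolist())
L=[scr(0,u,v) for u in(-.131,.131) for v in(-.0895,.0895)]
def f(p):
    Q=proj(T,stand(p,L)); d=[cn[np.argmin(((cn-q)**2).sum(1))]-q for q in Q]
    return np.r_[np.ravel(d)*.5,(proj(T,stand(p,grip(0)))-ct).ravel(),(proj(S,stand(p,grip(0)))-cs).ravel()]
r=least_squares(f,[.5,.03,-.17]);print(r.x,r.fun.round(1))
p=r.x;np.save("p.npy",p)
big=cv2.resize(it[200:360,230:400],None,fx=4.5,fy=3.75*1.2)[:,:,::-1].copy()
for P,col in((L,(0,255,0)),([grip(0)],(255,255,0)),([[a,b,0] for a in(-.095,.095) for b in(-.1,.1)],(255,0,255))):
    for q in proj(T,stand(p,P)): cv2.circle(big,tuple(int(t) for t in (q-[230,200])*4.5),4,col,-1)
cv2.imwrite("pics/fit.png",big[:600])
for nme,z in(("carton",.055),("bell",.03),("card_reader",.02),("card_box",.03)):
    b=ctrl.boxes_of("top",nme)[0]["rect"];print(nme,toz(T,[b[0]+b[2]/2,b[1]+b[3]/2],z).round(3))
print("grip home,out",stand(p,[grip(0),grip(.5),[.087,0,.209],[.113,0,.119]]).round(4).tolist())
E
```

```text
[365.87962963 291.30555556] 108 [285.05714286 217.14285714] 35 [[253.7066650390625, 321.303955078125], [275.26519775390625, 221.12034606933594], [348.60333251953125, 236.9019775390625], [327.0447998046875, 337.0855712890625]]
[ 0.50983081  0.02370055 -0.25069655] [ 0.6  1.7 -3.3  1.6  0.8 -2.1 -1.2 -2.  -0.6 -0.4  1.  -0.1]
carton [0.749 0.109 0.055]
bell [ 0.722 -0.337  0.03 ]
card_reader [ 0.439 -0.42   0.02 ]
card_box [ 0.607 -0.462  0.03 ]
grip home,out [[0.4689, -0.1361, 0.135], [0.458, -0.1787, 0.0931], [0.5941, 0.0021, 0.209], [0.6193, -0.0043, 0.119]]
```

View pics/fit.png

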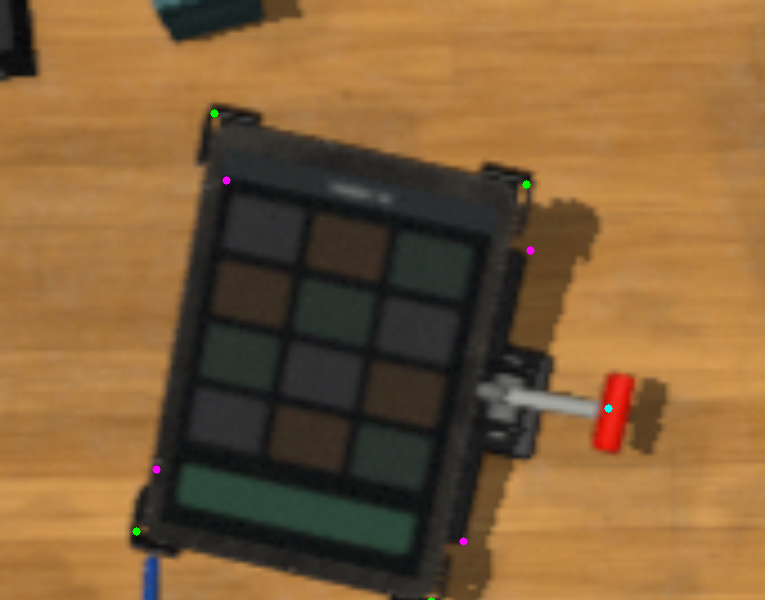

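```bash
cat >> h.py <<'E'
from scipy.spatial.transform import Rotation as Ro
def plan(L=None,W=None,p=None):
    "mm shift in tool axes + turn so that tool x lies along stand x"
    p=np.load("p.npy") if p is None else p
    o=ctrl.get_obs();R=Ro.from_rotvec(o["tool_rot"]).as_matrix()
    W=stand(p,L) if W is None else np.atleast_2d(W)
    yaw=np.arctan2(R[1,0],R[0,0])
    print("turn",round(float(yaw-p[2]),3),"shift",((W-o["tool_pos"])@R*1000).round(1).tolist(),"F",o["contact_force"].round(1),"t",round(o["t"],2))
    d=o["tool_pos"]-[p[0],p[1],0];c,s=np.cos(p[2]),np.sin(p[2])
    print("tcp in stand mm",(np.array([c*d[0]+s*d[1],-s*d[0]+c*d[1],d[2]])*1000).round(1))
E
python3 - <<'E'
from h import *
T=ctrl.calibration("top");S=ctrl.calibration("side")
ct=np.array([365.88,291.3]);cs=np.array([285.06,217.14])
cn=np.array([[207,106],[530,175],[133,545]])/4.5+[230,200]
L=[scr(0,.131,.0895),scr(0,.131,-.0895),scr(0,-.131,.0895)]
f=lambda p:np.r_[(proj(T,stand(p,L))-cn).ravel()*.5,(proj(T,stand(p,grip(0)))-ct).ravel(),(proj(S,stand(p,grip(0)))-cs).ravel()]
r=least_squares(f,[.5,.03,-.17]);print(r.x,r.fun.round(1));np.save("p.npy",r.x)
plan([-.015,-.125,.26])
E
```

```text
[ 0.50861536  0.02271624 -0.24073977] [ 0.8  1.2 -0.4  1.1  0.8 -1.1 -0.1 -0.6  0.6  0. ]
turn 0.567 shift [[409.4, -386.3, -28.7]] F [ 0.6 -0.7  1.5] t 1.15
tcp in stand mm [-153.1 -670.6  231.3]
```

```bash
python3 -m creep '[[255,35,-33,-10,0.05],[255,70,-66,-20,0.1],[255,100,-95,-29,0.2],[255,130,-122,-29,0.3],[255,160,-150,-29,0.4],[255,190,-178,-29,0.5],[255,220,-206,-29,0.567],[255,250,-234,-29,0.567],[255,280,-262,-29,0.567],[255,310,-290,-29,0.567],[255,335,-316,-29,0.567],[255,335,-316,-29,0.567]]'
python3 - <<'E'
from h import *
plan([-.015,-.125,.26])
cv2.imwrite("pics/w1.png",ctrl.get_image("wrist")[:,:,::-1])
E
```

```text
t: 2.15
tool_pos: [0.4181, -0.1805, 0.2606]
tool_rot: [-3.118, 0.367, -0.002]
contact_force: [0.4, -1.3, -0.8]
opening: -0.0003
turn 0.007 shift [[25.1, -93.8, 0.9]] F [ 0.4 -1.3 -0.8] t 2.15
tcp in stand mm [ -39.4 -219.   260.6]
```

View pics/w1.png

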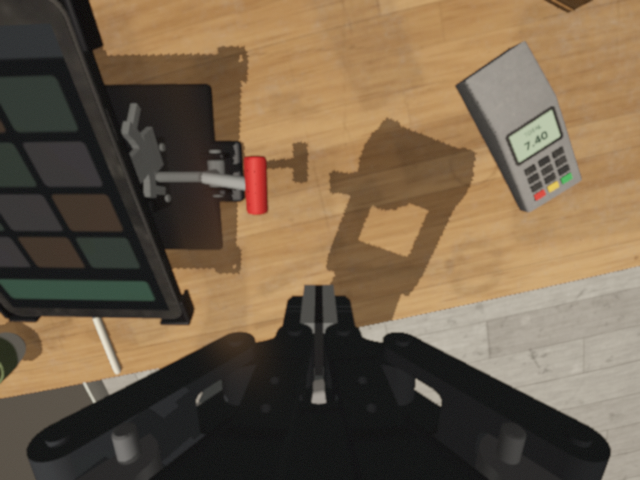

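```bash
python3 - <<'E'
from h import *
p=np.load("p.npy")
im=ctrl.get_image("wrist");C=ctrl.calibration("wrist")
c,n=red(im,[240,150,35,70]);g=toz(C,c,.139)
a=toz(C,[255.5,157],.14);b=toz(C,[258,213],.14);d=a-b
print(c,n,"grip w",g.round(4),"model",stand(p,grip(0)).round(4),"bar yaw",np.arctan2(d[1],d[0]),"len",np.hypot(*d[:2]))
f0,f1=[toz(C,q,.012) for q in([211,90],[221,245])];d=f0-f1;print("foot yaw",np.arctan2(d[1],d[0]),f0,f1,"model",stand(p,[[.095,-.1,0],[-.095,-.1,0]]).round(3).tolist())
E
```

```text
[253.23876765 183.13478819] 779 grip w [ 0.4691 -0.1445  0.139 ] model [[ 0.4693 -0.1375  0.135 ]] bar yaw -0.24254941875036132 len 0.043613063021284725
foot yaw -0.2532176724712261 [ 0.56793922 -0.10148283  0.012     ] [ 0.39780479 -0.05745677  0.012     ] model [[0.577, -0.097, 0.0], [0.393, -0.052, 0.0]]
```

```bash
python3 - <<'E'
from h import *
np.save("p.npy",[.508,.0165,-.243]);plan([[-.015,-.127,.26],[-.015,-.127,.12]])
E
```

```text
turn 0.006 shift [[25.8, -89.6, 0.4], [25.7, -89.6, 140.4]] F [-0.2 -0.6 -0.1] t 2.25
tcp in stand mm [ -40.2 -216.7  260.5]
```

```bash
python3 -m creep '[[255,10,-30,0,0],[255,18,-60,0,0],[255,25,-90,0,0],[255,25,-90,0,0],[255,25,-90,30,0],[255,25,-90,60,0],[255,25,-90,90,0],[255,25,-90,110,0],[255,25,-90,125,0],[255,25,-90,138,0],[255,25,-90,138,0]]'
python3 - <<'E'
from h import *
plan([[-.015,-.127,.12]])
cv2.imwrite("pics/w2.png",ctrl.get_image("wrist")[:,:,::-1])
E
```

```text
t: 3.17
tool_pos: [0.4594, -0.1053, 0.1188]
tool_rot: [-3.117, 0.382, 0.01]
contact_force: [-0.3, -0.6, -0.6]
opening: 0.0001
turn -0.001 shift [[2.8, -2.9, -1.2]] F [-0.3 -0.6 -0.6] t 3.17
tcp in stand mm [ -17.9 -129.9  118.8]
```

View pics/w2.png

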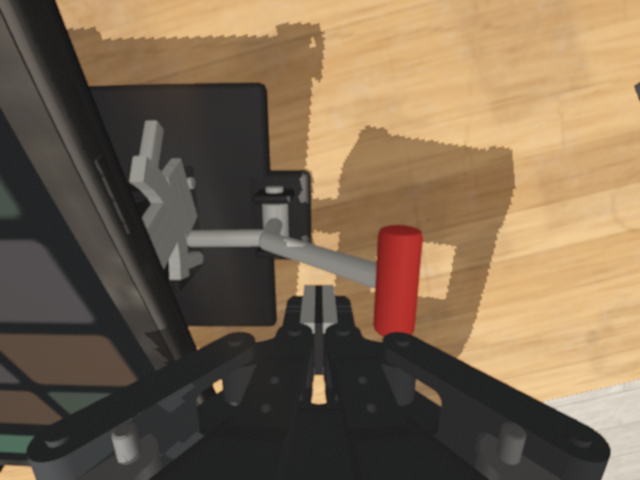

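```bash
python3 -m creep '[[255,0,8,0,0],[255,0,14,0,0],[255,0,17,0,0],[255,0,22,3,0],[255,0,27,6,0],[255,0,32,10,0],[255,0,37,14,0],[255,0,42,18,0],[255,0,46,22,0],[255,0,50,27,0],[255,0,54,32,0],[255,0,54,32,0]]'
python3 - <<'E'
from h import *
plan([[-.015,-.127,.12]])
cv2.imwrite("pics/w3.png",ctrl.get_image("wrist")[:,:,::-1])
im=ctrl.get_image("top");b=ctrl.boxes_of("top","lever_grip");print(b[:1]);print(red(im,[340,270,50,50]),[proj(ctrl.calibration("top"),stand(np.load("p.npy"),grip(l))).round(1) for l in(0,.3,.4,.5)])
E
```

```text
t: 4.22
tool_pos: [0.4483, -0.1568, 0.089]
tool_rot: [-3.118, 0.379, 0.003]
contact_force: [-0.2, 0.5, 0.2]
opening: -0.0001
turn 0.001 shift [[1.3, -55.6, -31.0]] F [-0.2  0.5  0.2] t 4.22
tcp in stand mm [ -16.3 -182.6   89. ]
[{'rect': [337.0, 284.0, 11.1, 10.0], 'conf': 0.58}]
(array([366.49498328, 300.82107023]), 598) [array([[368.1, 291. ]]), array([[378.3, 293.8]]), array([[380.9, 294.6]]), array([[383.2, 295.3]])]
```

View pics/w3.png

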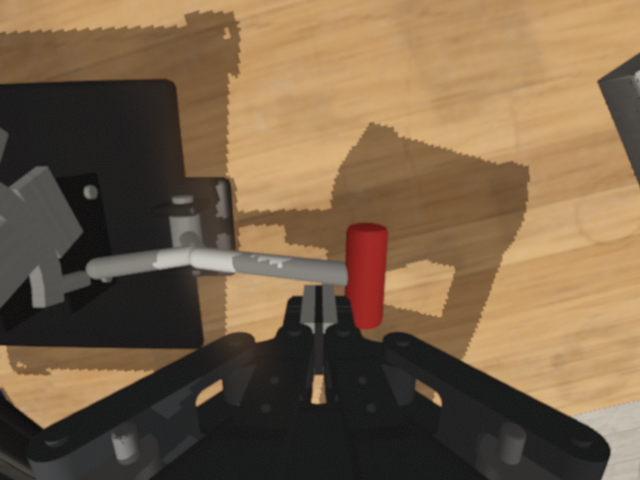

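```bash
cat >> h.py <<'E'
def lever(rect=(300,200,110,140)):
    p=np.load("p.npy");im=ctrl.get_image("wrist");C=ctrl.calibration("wrist");c,n=red(im,rect)
    ls=np.linspace(-.1,.65,151);e=[abs(proj(C,stand(p,grip(l)))[0]-c)[0] for l in ls];i=int(np.argmin(e))
    print("lever",ls[i],"px err",e[i],c.round(0),n,np.round(np.array(grip(ls[i]))*1000,0));return im
E
python3 -m creep '[[255,0,2,2,0],[255,0,4,5,0],[255,0,4,5,0]]'
python3 - <<'E'
from h import *
plan([[-.015,-.127,.12]]);lever()
E
python3 -m creep '[[255,0,2,2,0],[255,0,4,5,0],[255,0,4,5,0]]'
python3 - <<'E'
from h import *
plan([[-.015,-.127,.12]]);lever()
E
```

```text
t: 4.62
tool_pos: [0.4491, -0.159, 0.0876]
tool_rot: [-3.115, 0.378, -0.001]
contact_force: [-4.9, 12.8, 17.7]
opening: -0.0002
turn 0.002 shift [[0.0, -57.7, -32.2]] F [-4.9 12.8 17.7] t 4.62
tcp in stand mm [ -14.9 -184.5   87.6]
lever 0.44000000000000006 px err 0.23071361009425573 [367. 280.] 2810 [   0. -205.   99.]
t: 4.92
tool_pos: [0.4483, -0.1628, 0.083]
tool_rot: [-3.115, 0.377, -0.001]
contact_force: [-5.7, 12.6, 18.9]
opening: -0.0003
turn 0.002 shift [[-0.0, -61.5, -36.8]] F [-5.7 12.6 18.9] t 4.92
tcp in stand mm [ -14.8 -188.4   83. ]
lever 0.495 px err 0.09563427442509465 [366. 279.] 2769 [   0. -209.   94.]
```

```bash
python3 -m creep '[[255,0,-4,-6,0],[255,0,-8,-9,0],[255,0,-12,-9,0],[255,0,-12,-9,0]]'
python3 - <<'E'
from h import *
plan([[-.015,-.127,.12]]);im=lever();cv2.imwrite("pics/w4.png",im[:,:,::-1])
C=ctrl.calibration("wrist");p=np.load("p.npy");print(proj(C,stand(p,[grip(.45),grip(.5),[.095,-.1,.012],[-.095,-.1,.012]])).round(0).tolist())
E
```

```text
t: 5.3
tool_pos: [0.4503, -0.1523, 0.0893]
tool_rot: [3.119, -0.377, 0.001]
contact_force: [-1.1, -0.5, -0.7]
opening: -0.0002
turn 0.003 shift [[0.5, -50.7, -30.7]] F [-1.1 -0.5 -0.7] t 5.3
tcp in stand mm [ -15.4 -177.7   89.3]
lever 0.42000000000000004 px err 0.1405603239284119 [379. 281.] 3050 [   0. -203.  101.]
[[383.0, 279.0], [388.0, 275.0], [190.0, 77.0], [216.0, 350.0]]
```

View pics/w4.png

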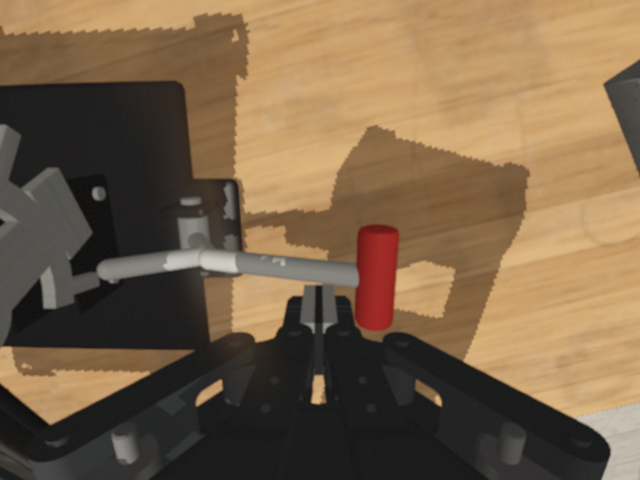

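```bash
python3 - <<'E'
from h import *
C=ctrl.calibration("wrist");o=ctrl.get_obs();R=Ro.from_rotvec(o["tool_rot"]).as_matrix()
Rct=C["R"]@R; tct=C["t"]+C["R"]@o["tool_pos"]
def cam(pos,rv):
    R=Ro.from_rotvec(rv).as_matrix();c=dict(C);c["R"]=Rct@R.T;c["t"]=tct-c["R"]@np.array(pos);return c
P={"w1":([0.4181,-0.1805,0.2606],[-3.118,.367,-.002]),"w2":([.4594,-.1053,.1188],[-3.117,.382,.01]),"w3":([.4483,-.1568,.089],[-3.118,.379,.003]),"w4":(o["tool_pos"],o["tool_rot"])}
G={k:cv2.imread(f"pics/{k}.png",0) for k in P}
cs={k:cam(*P[k]) for k in P}
# foot right edge/corner in each image rectified onto table plane z=.012, 2 px/mm
xs=np.arange(.36,.62,.0005);ys=np.arange(.0,-.16,-.0005)
X,Y=np.meshgrid(xs,ys,indexing="ij")
for z in(.012,):
  I={}
  for k in P:
    q=proj(cs[k],np.c_[X.ravel(),Y.ravel(),np.full(X.size,z)]).astype(np.float32).reshape(*X.shape,2)
    I[k]=cv2.remap(G[k],q[...,0],q[...,1],cv2.INTER_LINEAR)[::-1]
  cv2.imwrite("pics/rect.png",np.hstack([I["w1"],I["w2"],I["w4"]])[:600,:])
E
```

```text
(no output)
```

View pics/rect.png

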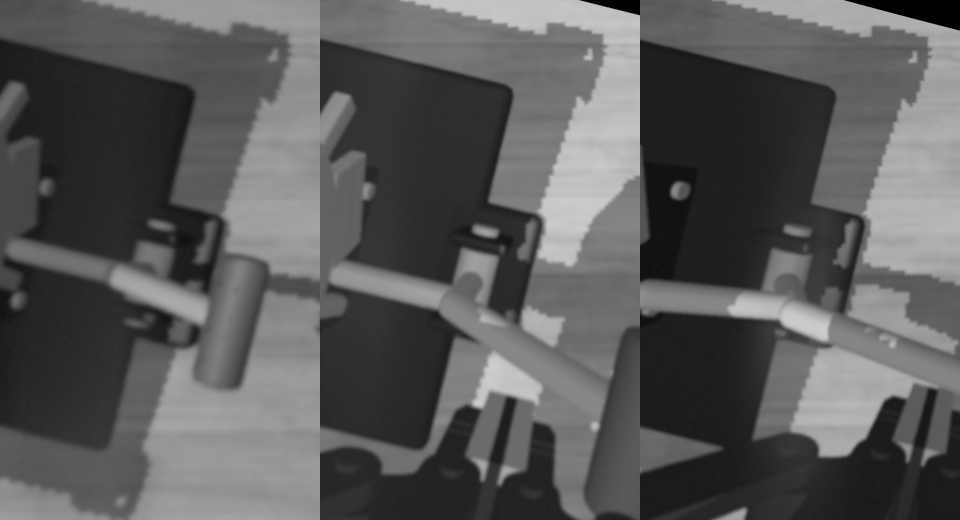

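```bash
python3 -m creep '[[255,0,-4,-30,0],[255,0,-4,-70,0],[255,0,-4,-110,0],[255,0,-4,-150,0],[255,0,-4,-165,0],[255,0,-4,-165,0]]'
python3 - <<'E'
from h import *
np.save("p.npy",[.5085,.0205,-.239]);plan([[.0874,0,.25],[.0874,0,.216]]);lever((250,200,150,120))
E
```

```text
t: 5.85
tool_pos: [0.4532, -0.1502, 0.2599]
tool_rot: [3.115, -0.378, 0.014]
contact_force: [-0.0, -0.3, -0.1]
opening: -0.0
turn -0.002 shift [[100.1, -179.2, 10.4], [99.8, -179.3, 44.4]] F [-0.  -0.3 -0.1] t 5.85
tcp in stand mm [ -13.3 -179.   259.9]
lever 0.4750000000000001 px err 0.10793104374909035 [349. 214.] 580 [   0. -207.   96.]
```

```bash
python3 -m creep '[[255,20,-36,0,0],[255,40,-72,0,0],[255,60,-108,0,0],[255,80,-144,0,0],[255,95,-170,5,0],[255,100,-179,10,0],[255,100,-179,10,0],[255,100,-179,30,0],[255,100,-179,38,0],[255,100,-179,38,0]]'
python3 - <<'E'
from h import *
plan([[.0874,0,.214],[.1004,0,.193],[.11,0,.168],[.1142,0,.147],[.1135,0,.126],[.1135,0,.120]])
E
```

```text
t: 6.73
tool_pos: [0.5881, 0.0004, 0.2119]
tool_rot: [3.118, -0.38, -0.012]
contact_force: [-0.1, 0.2, -1.4]
opening: 0.0003
turn -0.003 shift [[5.3, -0.7, -2.1], [18.4, -0.8, 18.8], [28.2, -0.8, 43.7], [32.6, -0.9, 64.7], [32.0, -0.9, 85.7], [32.1, -0.9, 91.7]] F [-0.1  0.2 -1.4] t 6.73
tcp in stand mm [ 82.1  -0.7 211.9]
```

```bash
python3 -m creep '[[255,9,0,8,0],[255,15,0,15,0],[255,20,0,23,0],[255,25,0,34,0],[255,28,0,44,0],[255,31,0,55,0],[255,32,0,65,0],[255,32,0,74,0],[255,32,0,80,0],[255,32,0,80,0]]'
python3 - <<'E'
from h import *
plan([[.1135,0,.126],[.1135,0,.120]])
E
```

```text
t: 7.57
tool_pos: [0.621, -0.0061, 0.1341]
tool_rot: [-3.118, 0.378, 0.005]
contact_force: [-0.0, -0.7, 0.4]
opening: 0.0003
turn -0.002 shift [[-2.1, 0.8, 8.2], [-2.0, 0.8, 14.2]] F [-0.  -0.7  0.4] t 7.57
tcp in stand mm [115.6   0.8 134.1]
```

```bash
python3 -m creep '[[255,0,0,3,0],[255,-1,0,6,0],[255,-1,0,8,0],[255,-1,0,8,0]]'
python3 - <<'E'
from h import *
plan([[.1135,0,.120]])
im=ctrl.get_image("side");cv2.imwrite("pics/s2.png",cv2.resize(im[140:320,200:440],None,fx=3,fy=3)[:,:,::-1])
E
```

```text
t: 7.9
tool_pos: [0.6208, -0.006, 0.128]
tool_rot: [-3.119, 0.378, 0.001]
contact_force: [0.8, -0.2, 0.5]
opening: -0.0
turn -0.002 shift [[-1.8, 0.9, 8.0]] F [ 0.8 -0.2  0.5] t 7.9
tcp in stand mm [115.3   0.8 128. ]
```

View pics/s2.png

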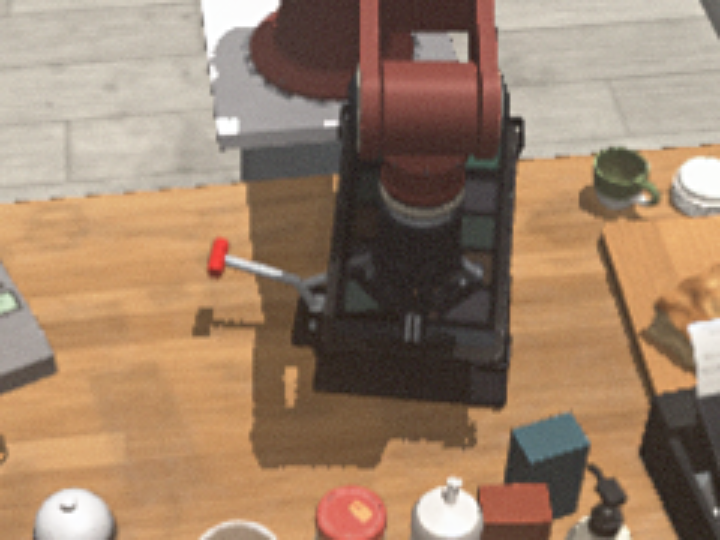

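The side view shows the screen tipped over, with its far edge now low at crop (410,330), and the lever out at (218,257). Next I seat it against its stop in small steps.

```bash
python3 -m creep '[[255,0,0,2,0],[255,0,0,2,0]]'|grep -E "pos|force"; python3 -m creep '[[255,0,0,2,0],[255,0,0,2,0]]'|grep -E "pos|force"
```

```text
tool_pos: [0.6207, -0.006, 0.126]
contact_force: [-0.8, 0.6, 0.9]
tool_pos: [0.6209, -0.0061, 0.124]
contact_force: [-0.1, 0.7, 1.5]
```

```bash
python3 -m creep '[[255,0,0,1.5,0],[255,0,0,1.5,0]]'|grep -E "pos|force"
```

```text
tool_pos: [0.621, -0.0062, 0.1225]
contact_force: [-0.2, 0.9, 1.8]
```

```bash
python3 -m creep '[[255,0,0,1.5,0],[255,0,0,1.5,0]]'|grep -E "pos|force"
```

```text
tool_pos: [0.6211, -0.0062, 0.1217]
contact_force: [-1.5, -0.4, 2.6]
```

```bash
python3 -m creep '[[255,0,0,1.5,0],[255,0,0,1.5,0]]'|grep -E "pos|force"
```

```text
tool_pos: [0.6216, -0.0063, 0.1213]
contact_force: [-1.5, 0.9, 7.7]
```

```bash
python3 -m creep '[[255,0,0,-20,0],[255,0,0,-55,0],[255,0,0,-90,0],[255,0,0,-120,0],[255,0,0,-125,0],[255,0,0,-125,0]]'|grep -E "pos|force"
python3 - <<'E'
from h import *
plan([[0,-.25,.24],[0,-.25,.08]])
E
```

```text
tool_pos: [0.6225, -0.0065, 0.248]
contact_force: [0.6, -0.1, 0.5]
turn -0.002 shift [[-116.6, 251.0, 7.2], [-117.5, 251.1, 167.2]] F [ 0.6 -0.1  0.5] t 9.28
tcp in stand mm [117.1   0.8 248. ]
```

```bash
python3 -m creep '[[255,-16,35,0,0],[255,-32,70,0,0],[255,-49,105,0,0],[255,-65,140,0,0],[255,-81,175,0,0],[255,-97,210,0,0],[255,-113,240,0,0],[255,-117,251,5,0],[255,-117,251,5,0],[255,-117,251,5,0]]'|grep -E "pos|force"
python3 - <<'E'
from h import *
plan([[0,-.25,.08]]);im=lever((150,100,200,240));cv2.imwrite("pics/w5.png",im[:,:,::-1])
im=ctrl.get_image("top");print(red(im,[360,275,40,40]))
T=ctrl.calibration("top");p=np.load("p.npy");L=[scr(.84,u,v) for u in(-.131,.131) for v in(-.0895,.0895)]
big=cv2.resize(im[200:340,230:400],None,fx=4,fy=4)[:,:,::-1].copy()
for q in proj(T,stand(p,L)): cv2.circle(big,tuple(int(t) for t in (q-[230,200])*4),3,(0,255,0),-1)
w=cv2.resize(cv2.imread("pics/w5.png"),None,fx=.6,fy=.6)
out=np.zeros((560,800,3),np.uint8);out[:,:416]=big[:,:416];out[:288,416:]=w[:, :384];cv2.imwrite("pics/mix.png",out)
E
```

```text
tool_pos: [0.4467, -0.2215, 0.2375]
contact_force: [-0.4, -0.8, 0.5]
turn -0.004 shift [[3.2, 0.6, 157.5]] F [-0.4 -0.8  0.5] t 10.12
tcp in stand mm [  -2.7 -249.7  237.5]
lever 0.4750000000000001 px err 0.22085540260104608 [270. 225.] 703 [   0. -207.   96.]
(array([392.75238095, 288.34285714]), 105)
```

View pics/mix.png

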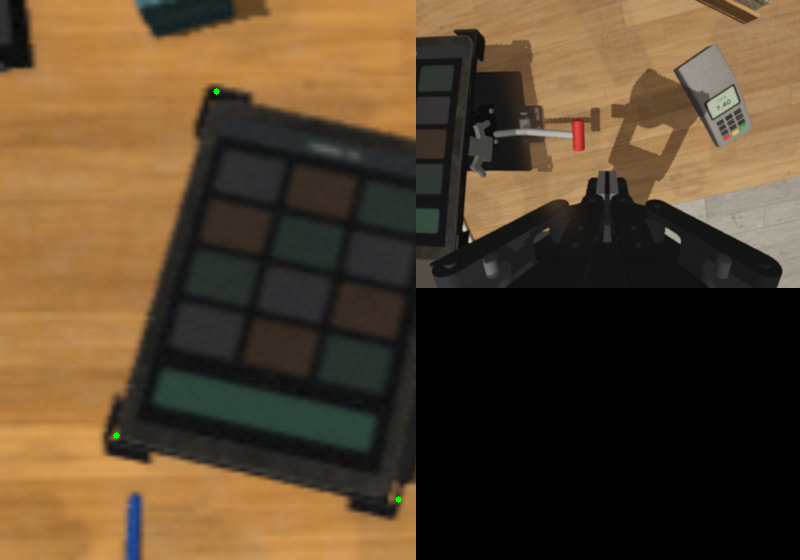

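```bash
python3 -m creep '[[255,2,0,35,0],[255,3,0,70,0],[255,3,0,105,0],[255,3,0,135,0],[255,3,0,155,0],[255,3,0,160,0],[255,3,0,160,0]]'|grep -E "pos|force"
python3 - <<'E'
from h import *
plan([[0,-.25,.08]]);im=lever((200,150,120,180));cv2.imwrite("pics/w6.png",im[:,:,::-1])
E
```

```text
tool_pos: [0.4498, -0.2209, 0.0778]
contact_force: [0.8, 0.0, 1.3]
turn -0.0 shift [[-0.2, 1.6, -2.2]] F [0.8 0.  1.3] t 10.8
tcp in stand mm [ 2.000e-01 -2.484e+02  7.780e+01]
lever 0.45000000000000007 px err 0.47074087872019277 [214. 293.] 631 [   0. -206.   98.]
```

View pics/w6.png

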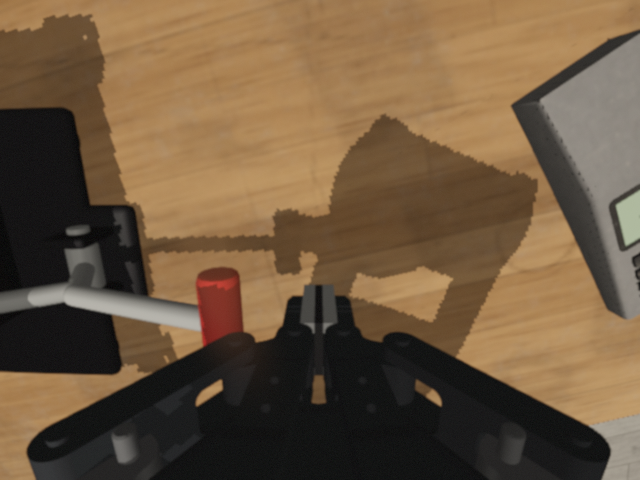

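```bash
python3 -m creep '[[255,0,-12,0,0],[255,0,-20,0,0],[255,0,-24,0,0],[255,0,-28,-5,0],[255,0,-31,-10,0],[255,0,-35,-14,0],[255,0,-39,-19,0],[255,0,-44,-24,0],[255,0,-48,-28,0],[255,0,-53,-32,0],[255,0,-57,-35,0],[255,0,-57,-35,0]]'|grep -E "pos|force"
python3 - <<'E'
from h import *
plan([[0,-.2,.12]]);lever((200,150,120,180))
E
```

```text
tool_pos: [0.4665, -0.1688, 0.1196]
contact_force: [-2.1, -3.8, 5.7]
turn -0.001 shift [[-4.0, 6.1, -0.4]] F [-2.1 -3.8  5.7] t 11.85
tcp in stand mm [   4.  -193.9  119.6]
lever 0.06 px err 0.05351635932345289 [267. 308.] 1540 [   0. -171.  131.]
```

```bash
python3 -m creep '[[255,0,0,0,0],[255,0,0,0,0]]'|grep -E "pos|force"
python3 - <<'E'
from h import *
plan([[0,-.2,.12]]);im=lever((200,150,120,180));cv2.imwrite("pics/w7.png",im[:,:,::-1])
E
```

```text
tool_pos: [0.466, -0.1684, 0.1181]
contact_force: [-0.2, -2.8, 2.8]
turn -0.002 shift [[-3.4, 6.4, -1.9]] F [-0.2 -2.8  2.8] t 12.07
tcp in stand mm [   3.4 -193.6  118.1]
lever 0.04999999999999999 px err 0.23299699852691447 [266. 308.] 1572 [   0. -170.  132.]
```

View pics/w7.png

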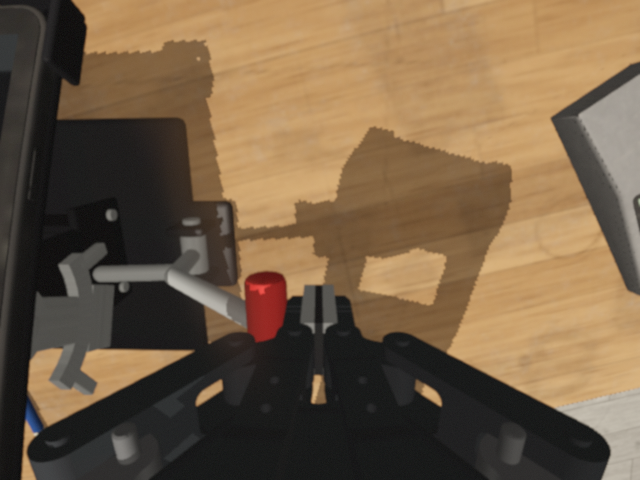

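```bash
python3 -m creep '[[255,0,-2,-1,0],[255,0,-4,-2,0],[255,0,-4,-2,0]]'|grep -E "pos|force"
python3 - <<'E'
from h import *
plan([[0,-.2,.12]]);lever((200,150,120,180))
E
```

```text
tool_pos: [0.4649, -0.1628, 0.1168]
contact_force: [0.4, -0.6, 1.3]
turn -0.002 shift [[-1.1, 11.6, -3.2]] F [ 0.4 -0.6  1.3] t 12.37
tcp in stand mm [   1.1 -188.4  116.8]
lever 0.0049999999999999906 px err 0.4030174752202811 [264. 308.] 1714 [   0. -166.  135.]
```

```bash
python3 -m creep '[[255,0,-2,-1,0],[255,0,-2,-1,0]]'|grep -E "pos|force"
python3 - <<'E'
from h import *
plan([[0,-.2,.12]]);lever((200,150,120,180))
E
```

```text
tool_pos: [0.4651, -0.1609, 0.1174]
contact_force: [-0.5, -1.0, -0.5]
turn -0.002 shift [[-0.8, 13.4, -2.6]] F [-0.5 -1.  -0.5] t 12.58
tcp in stand mm [   0.8 -186.6  117.4]
lever -0.015 px err 0.1952192578516474 [263. 308.] 1710 [   0. -163.  136.]
```

```bash
python3 -m creep '[[255,0,-2,-1,0],[255,0,-2,-1,0]]'|grep -E "pos|force"
python3 - <<'E'
from h import *
plan([[0,-.2,.12]]);lever((200,150,120,180))
E
```

```text
tool_pos: [0.4653, -0.1599, 0.118]
contact_force: [-0.5, -5.0, -1.9]
turn -0.002 shift [[-0.7, 14.5, -1.9]] F [-0.5 -5.  -1.9] t 12.8
tcp in stand mm [   0.7 -185.5  118. ]
lever -0.02500000000000001 px err 0.295494579242245 [263. 308.] 1714 [   0. -162.  136.]
```

```bash
python3 -m creep '[[255,0,-1,-0.5,0],[255,0,-1,-0.5,0]]'|grep -E "pos|force"
python3 -m creep '[[255,0,5,0,0],[255,0,25,0,0],[255,0,45,0,0],[255,0,50,-30,0],[255,0,50,-70,0],[255,-20,45,-110,0],[255,-42,38,-143,0],[255,-42,38,-143,0],[255,-42,38,-143,0]]'|grep -E "pos|force"
python3 - <<'E'
from h import *
plan([[-.04,-.219,.2606]])
im=ctrl.get_image("wrist");C=ctrl.calibration("wrist");c,n=red(im,[200,120,120,120]);print(c,n,toz(C,c,.139).round(4))
p=np.load("p.npy");it=ctrl.get_image("top");print("top",red(it,[335,270,50,40]))
iS=ctrl.get_image("side");print("side",red(iS,[268,203,30,30]))
out=np.zeros((480,800,3),np.uint8);out[:,:400]=im[:,:400,::-1][:480]
out[:360,400:]=cv2.resize(it[200:362,230:410],(400,360))[:,:,::-1];cv2.imwrite("pics/end.png",out)
for l in("bell","card_reader","card_box","carton"):
    print(l,[x["rect"] for x in ctrl.boxes_of("top",l)[:1]])
E
```

```text
tool_pos: [0.4653, -0.1597, 0.1182]
contact_force: [-1.0, -8.1, -5.7]
tool_pos: [0.4172, -0.1855, 0.2663]
contact_force: [-0.4, 0.8, -0.8]
turn -0.002 shift [[-0.2, -2.8, 5.7]] F [-0.4  0.8 -0.8] t 13.77
tcp in stand mm [ -39.9 -221.8  266.3]
[245.69674185 184.70927318] 798 [ 0.4694 -0.1389  0.139 ]
top (array([374.19473684, 295.65789474]), 190)
side (array([286.23684211, 216.89473684]), 38)
bell [[418.7, 190.7, 26.7, 25.3]]
card_reader [[439.5, 266.5, 48.1, 64.5]]
card_box [[456.2, 222.9, 42.9, 37.3]]
carton [[259.1, 183.8, 25.6, 26.1]]
```

```bash
python3 - <<'E'
from h import *
C=ctrl.calibration("wrist");o=ctrl.get_obs();im=ctrl.get_image("wrist");cv2.imwrite("pics/w8.png",im[:,:,::-1])
R=Ro.from_rotvec(o["tool_rot"]).as_matrix();Rct=C["R"]@R;tct=C["t"]+C["R"]@o["tool_pos"]
R1=Ro.from_rotvec([-3.118,.367,-.002]).as_matrix();c1=dict(C);c1["R"]=Rct@R1.T;c1["t"]=tct-c1["R"]@np.array([.4181,-.1805,.2606])
X,Y=np.meshgrid(np.arange(.62,.36,-.0005),np.arange(.02,-.40,-.0005),indexing="ij")
def rec(g,c,z): 
    q=proj(c,np.c_[X.ravel(),Y.ravel(),np.full(X.size,z)]).astype(np.float32).reshape(*X.shape,2);return cv2.remap(g,q[...,0],q[...,1],cv2.INTER_LINEAR)
a=cv2.imread("pics/w1.png",0);b=cv2.cvtColor(im,cv2.COLOR_RGB2GRAY)
def cmp(n,z,x,y,s=.025):
    A,B=rec(a,c1,z),rec(b,C,z);i=int((.62-x)/.0005);j=int((.02-y)/.0005);h=int(s/.0005);m=24
    r=cv2.matchTemplate(B[i-h-m:i+h+m,j-h-m:j+h+m],A[i-h:i+h,j-h:j+h],cv2.TM_CCOEFF_NORMED);_,v,_,l=cv2.minMaxLoc(r)
    print(n,"moved mm x",-(l[1]-m)*.5,"y",-(l[0]-m)*.5,"score",round(v,2))
cmp("foot far corner",.012,.572,-.098);cmp("foot near corner",.012,.40,-.055,.02);cmp("pivot bracket",.02,.49,-.105,.02)
cmp("wood",0,.58,-.25,.03);cmp("reader",.038,.46,-.38,.03);cmp("grip",.139,.469,-.142,.025)
E
```

```text
foot far corner moved mm x 0.0 y 0.5 score 0.85
foot near corner moved mm x 12.0 y -3.5 score 0.77
pivot bracket moved mm x 0.0 y 1.0 score 0.86Traceback (most recent call last):
  File "<stdin>", line 14, in <module>
  File "<stdin>", line 11, in cmp
cv2.error: OpenCV(4.12.0) /io/opencv/modules/imgproc/src/templmatch.cpp:1179: error: (-215:Assertion failed) _img.size().height <= _templ.size().height && _img.size().width <= _templ.size().width in function 'matchTemplate'
```

```bash
python3 -m creep '[[255,0,35,0,0],[255,0,70,0,0],[255,0,105,0,0],[255,0,140,0,0],[255,0,150,0,0],[255,0,150,0,0]]'|grep -E "pos|force"
python3 - <<'E'
from h import *
it=ctrl.get_image("top");p=np.load("p.npy");T=ctrl.calibration("top")
m=ctrl.outline_of("top","screen")[0];print(m["conf"],cv2.boxPoints(cv2.minAreaRect(cv2.findNonZero(m["mask"].astype(np.uint8)))).round(0).tolist())
for q in(0,.42,.76,.84): print(q,proj(T,stand(p,[scr(q,u,v) for u in(-.131,.131) for v in(-.0895,.0895)])).round(0).tolist())
b=ctrl.boxes_of("top","lever_grip")[0]["rect"];print("grip",b,red(it,b),[proj(T,stand(p,grip(l))).round(1).tolist() for l in(0,.05,.5)])
E
```

```text
tool_pos: [0.3796, -0.333, 0.2614]
contact_force: [0.2, -0.1, -0.4]
0.56 [[255.0, 313.0], [276.0, 219.0], [349.0, 235.0], [328.0, 329.0]]
0 [[328.0, 334.0], [262.0, 319.0], [348.0, 241.0], [278.0, 226.0]]
0.42 [[328.0, 334.0], [259.0, 319.0], [349.0, 234.0], [282.0, 220.0]]
0.76 [[329.0, 327.0], [259.0, 311.0], [349.0, 236.0], [284.0, 222.0]]
0.84 [[330.0, 325.0], [259.0, 309.0], [349.0, 237.0], [284.0, 223.0]]
grip [335.6, 282.7, 31.8, 17.0] (array([364.93333333, 291.02857143]), 105) [[[366.6, 290.6]], [[368.5, 291.1]], [[381.7, 294.8]]]
```

```bash
python3 -c "
from station import ctrl
print(ctrl.finish_job())"
```

```text
the job is handed in; nothing more can be done
None
```

I pushed the lever out to its stop, pushed the screen down to its far-side stop, pushed the lever back home, withdrew the arm and handed the job in. It took about 15 s of the 59 s allowed.

**Last checks**
- **Lever:** it is home. The grip shows at pixel 364.9 in the top camera, against 365.9 at the start. The wrist camera put it about 5 mm further in than at the start, and the last push met a firm stop at about 10 N.
- **Screen:** its outline agrees with fully tipped to the far side to within about 4 px. The push ended firmly on the stop, at 7.7 N.
- **Stand:** the foot's far corner and the lever bracket moved 1 mm or less. The near-corner comparison (12 mm) disagreed. I put that down to the tablet's changed shadow there and did not confirm it.
- **Other items:** the top-camera boxes for the bell, card reader, card box and carton stayed within about 4 px. I did not check the bread. The arm ended clear, with about 0 N on the tool.

**What went less well**
- **Overpush:** on the outward lever push I went a few millimetres past the stop, with about 23 N on the tool. The stand may have rocked slightly for a moment; it was back in place when I checked afterwards.
- **Not done:** the closing wrist shift check crashed before it reached the card reader and the grip. I could not view the final picture because the viewing limit was used up, so the end state rests on the measurements above.

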